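Jack up the front of the analyser and hold it

ROBOT

A 6-joint arm with a two-finger parallel gripper is mounted at the origin on the work surface. World frame = base frame: x ahead of the robot, y to its left, z up, the work surface at z = 0. Lengths are in m, angles in rad, forces in N, time in s.
With the tool pointing down it reaches from about 0.425 to 0.95 m from the base axis. Payload 3.5 kg.
Tool frame: the origin (TCP) lies midway between the tips of the shut fingers; the grasp point (between the pads) lies 19 mm behind it; z points along the fingers, y is the line along which they close (so a half turn about z gives the same grasp; the last joint's range is limited). The gripper opens to 85 mm and grips with 20 to 120 N. Pads are 22 mm wide; open, the fingers measure 114 mm over their backs; the gripper's body (76 mm by 85 mm) begins 54 mm behind the grasp point. The pads swing forward as they close: fully open they stand 13 mm farther back than shut.
Start: joints at [1.173, 0.286, 1.577, -0, 1.279, -0.15], TCP at [0.166, 0.654, 0.231] pointing down, gripper open.
Joint ranges: [-2.77, 2.77], [-0.9, 2.22], [0.21, 2.48], [-1.53, 4.67], [0.24, 2.81], [-2.84, 2.84]. Speed limits (rad/s): [2.79, 2.79, 3.14, 3.14, 3.14, 3.14].

INTERFACE

Orientations are given as a unit quaternion [x, y, z, w].
In Python, from plant import ctrl gives the robot as it stands. The module is installed in compiled form; this text tells all that it offers.
- The arm moves only by the shell command python3 -m inch 'ROWS' [FORCE]. ROWS is JSON, a list of rows, each a list of 5 numbers: the closure, from 0 (fully open) to 1 (shut), then the shift along the tool's x, y, z in m, then the turn about the tool's z in degrees. A call has 1 to 5 rows; each row is the pose to reach, as a shift and turn from the pose commanded when the call began, along the tool's axes at that moment; what a row does not reach only later rows make up. A row lasts 1/12 s, in which the tool goes at most 41.7 mm and 7.16 degrees, less where a joint would pass 70% of its speed; a pose out of reach is approached as far as the arm can. A call with a gripper value outside its range is refused whole. The fingers move at their own pace and stop on an object; FORCE is the grip in N (left out, the last holds). Time passes only in rows, so rows that repeat a pose let the fingers close. It gives the time, the measured TCP pose, the force, the opening and the grip force at its end, in the units of the state.
- ctrl.get_state(): the state, without advancing time (a new reading comes with each control period).
- ctrl.read_camera(name): name is "scene" or "side" or "wrist"; returns a dict with "pixels" (384x512x3 uint8, red, green, blue), "depth" (384x512 float32, m along the optical axis (not along the pixel's ray), 0 where there is no reading), "fx", "fy", "cx", "cy" (pixels), "xyz" and "rotation" of the camera in the world; the wrist camera has in their place "mount" (4x4, takes a point from camera to tool coordinates, whose origin is the TCP and whose axes are the flange's). Camera axes: x right, y down, z forward; pixel columns grow to the right and rows downward; lengths in m; the calibration is good to about 2 mm. A picture is of the moment at which its call begins: read the wrist's pose just before it.
- ctrl.sign_off(): hands the job in; it is judged then, once.
Trained networks look in a picture, given as the dict that the camera call returned (one of the last four; its "shot" number tells which), for a name from the list of things; names that differ only in an ending like _2 or _b are one class to them, and where a whole thing is asked for, a point or a joint stands for the part that bears it (a point fixed in the world has none). Each returns a list of dicts, best first, with "score" (0 to 1); they miss things now and then, are a little off and sometimes report something else, mostly with a low value. They report only what shows in the picture. A call takes as long as a camera call. They do not tell look-alikes from the thing itself.
- ctrl.spot_in(query, picture): "at" ([column, row] in pixels, amid what is visible of it).
- ctrl.tip_of(query, picture): "at" ([column, row] in pixels: a listed point, or the origin of a listed thing).
The state is a dict: "time": time; "qpos": joint angles; "dq": joint speeds; "joint_efforts": joint torques, N m; "eef_pos": TCP position; "tcp_rot": TCP orientation; "contact_force": force on the tool from outside, world axes, zero at the start; "wrist_torque": the same for the moment, N m; "opening": opening from 0.0 (shut) to 1.0 (fully open); "finger_force": force on a finger pad.
Only numpy, scipy, OpenCV 4.12 (cv2) and the standard library are available. Lean on these libraries where they do the work, as an engineer would, in place of code of your own. Each camera call takes 0.05 s, during which the arm holds its last target. There are 200 camera calls.

TASK

The front feet of the benchtop analyser are about to be changed. First, with the analyser still down on its feet, zero the dial gauge by turning its bezel until the red zero mark lies under the pointer, and leave the bezel there; then bring the red lever jack along the bench so that its saddle stands squarely under the lift pad of the yellow bracket marked with a red cross. Push the jack's handle right down, so that the gauge shows at least 5 mm of lift, and finish while holding it down (the jack has no catch), without leaning on the analyser or disturbing the specimen cup, the reagent bottle or the tip box.

Things in the scene. Friction and masses are not known exactly. Their poses are not given: they have to be found in the camera images.
- analyser: white benchtop analyser, 500 mm wide, 420 deep, 7 to 11 kg, on 4 feet; it only tilts up about its rear feet and sinks back by itself. Origin: bottom of the rear feet, mid-width, 385 mm behind the front face. x: from front to rear, y: along its width, z: up. Flat front deck 125 mm above the bench, 160 mm deep; behind it the body is 250 mm high, the screen 400 mm. Underside 33 mm above the bench
- lift_pad (a point): lift point: centre of the underside of a black rubber pad (36 mm across) under the yellow bracket on the analyser's front; 75 mm above the bench while the analyser is down. Bracket plate 54 mm wide, stands out 62 mm from the front face; pad centre 32 mm in front of the face, straight below the red cross on the plate's top (85 mm above the bench). Axes as the analyser's
- gauge: dial gauge on a grey stand, fixed to the bench; dial face up, plunger down onto the analyser's deck. Origin: on the dial's axis at bench level. Bezel 184 to 198 mm above the bench. The clamp arm (at 160 mm) runs below the dial to the post, which stands at (-110, -105) mm in the gauge's frame: base 55 mm square, 45 mm high, post up to 185 mm
- bezel_centre (a point): centre of the bezel on the dial's axis, 191 mm above the bench, at mid-height of its knurled rim: 58 mm across, 14 mm high. Turns about the vertical with light friction (0.06 N m), stays where it is left; the white scale face turns with it
- zero_mark (a point): the red zero mark on the dial's scale: its point 20 mm from the dial's axis, on the face; turns with the bezel
- pointer_tip (a point): point on the black pointer 20 mm from the dial's axis (its tip is at 20.5 mm). The pointer follows the plunger, not the bezel: clockwise seen from above, one turn for each 10 mm that the deck rises; it stands still while the analyser is down
- bezel (a joint): angle of the bezel in rad, positive counterclockwise seen from above; 0 where the zero mark lies under the pointer as it stands while the analyser is down; range -3 to 3
- jack: red lever jack, loose, 0.95 kg, on nylon glides (low friction): slides when moved by its grip bar. Origin: below the saddle at bench level; x: from handle to saddle end, z up. Base plate 170 x 90 x 8 mm, from 135 mm behind to 35 in front of the origin; cylinder 40 mm across, 50 high at the origin; cheeks 14 to 80 mm behind it, 60 high; handle pivot 60 mm behind, 50 high
- saddle (a point): centre of the top face of the saddle (38 mm disc) on the jack's ram; 69 mm above the bench with the handle up; rises 29.5 mm per rad of handle angle, 15 mm in all: it takes up a 6 mm gap, then lifts the pad about 9 mm
- grip_bar (a point): middle of the handle's grip bar: level blue rubber bar 18 mm thick, 74 long, along the jack's y axis, 170 mm from the pivot. The handle ends in an open loop: before the bar (towards the pivot) a free gap 64 mm wide, 45 long for a finger; behind it nothing. Handle up: bar 207 mm behind the saddle, 135 above the bench; down: 230 behind, 50 above. Axes turn with the handle
- pump_handle (a joint): handle angle in rad: 0 = up at its rest stop (30 degrees above level), 0.52 = right down at its stop (level). A spring returns it: pushing at the bar takes about 3 N free, 8 to 14 N under the analyser's weight; let go, it comes up and the load sinks
- specimen_cup: bystander: clear specimen cup with a red lid, 54 mm across, 68 mm high; origin at the centre of its underside
- reagent_bottle: bystander: amber reagent bottle with a blue cap, 38 mm across, 75 mm high; origin at the centre of its underside
- tip_box: bystander: blue pipette tip box with a clear lid, 90 by 124 mm, 76 mm high; origin at the centre of its underside
Mind the look-alikes: they are no part of the job. There is more than one size of the gauge; the one meant has the size given above.

How it is judged:
By the outcome, as a careful person would: the job done as asked, in the order asked, and still so for the second after the job is handed in, while the arm keeps its last pose, push and grip.
It also fails if it takes over 64 s, if anything falls off the work surface, if the arm or the gripper's body presses on something with over 40 N, if the wrist force passes 120 N, or if a joint passes its speed limit or range.

## Working session

There is one attempt and no reset: what is moved stays moved. The work goes in short steps, Python scripts to look and compute and a shell command to move; the robot and the scene stay as the last step left them, time stands still between calls to the robot, and variables do not carry over. Pictures are saved under pics/ and viewed, at most 10 in all, crops included, and the job is handed in when it is done.

```bash
mkdir -p pics; cat > h.py <<'E'
import numpy as np, cv2
from scipy.spatial.transform import Rotation as R
from plant import ctrl
def shot(name):
    s=ctrl.get_state(); p=ctrl.read_camera(name)
    if name=="wrist":
        T=np.eye(4);T[:3,:3]=R.from_quat(s["tcp_rot"]).as_matrix();T[:3,3]=s["eef_pos"]
        M=T@np.array(p["mount"])
    else:
        M=np.eye(4);M[:3,:3]=np.array(p["rotation"]).reshape(3,3);M[:3,3]=p["xyz"]
    p["M"]=M; return p
def ray(p,uv):
    d=np.array([(uv[0]-p["cx"])/p["fx"],(uv[1]-p["cy"])/p["fy"],1.]); return d
def at_depth(p,uv):
    u,v=int(round(uv[0])),int(round(uv[1]))
    w=p["depth"][max(v-1,0):v+2,max(u-1,0):u+2]; w=w[w>0]
    if not len(w): return None
    return (p["M"]@np.append(ray(p,uv)*np.median(w),1))[:3]
def at_z(p,uv,z):
    d=p["M"][:3,:3]@ray(p,uv);o=p["M"][:3,3]; return o+d*(z-o[2])/d[2]
def proj(p,X):
    c=np.linalg.inv(p["M"])@np.append(X,1); return np.array([p["fx"]*c[0]/c[2]+p["cx"],p["fy"]*c[1]/c[2]+p["cy"]])
def save(p,f,crop=None,k=1):
    im=p["pixels"][:,:,::-1]
    if crop: a,b,c,d=crop; im=im[b:d,a:c]
    cv2.imwrite("pics/"+f,cv2.resize(im,None,fx=k,fy=k,interpolation=cv2.INTER_CUBIC))
E
python3 - <<'E'
from h import *
np.set_printoptions(precision=3,suppress=True)
Z=dict(lift_pad=.075,gauge=0,bezel_centre=.191,zero_mark=.195,pointer_tip=.195,jack=0,saddle=.069,grip_bar=.135,specimen_cup=0,reagent_bottle=0,tip_box=0,analyser=0)
ims=[]
for c in ("scene","side"):
    p=shot(c); ims.append(p["pixels"]); print(c,p["M"][:3,3],p["M"][:3,2])
    for q,z in Z.items():
        for r in ctrl.tip_of(q,p)[:3]:
            if r["score"]>.2: print(q,round(r["score"],2),np.round(r["at"]),at_z(p,r["at"],z),at_depth(p,r["at"]))
im=np.vstack(ims)[:,:,::-1]
cv2.imwrite("pics/a.png",cv2.resize(ims[0][:,:,::-1],(800,600)));cv2.imwrite("pics/b.png",cv2.resize(ims[1][:,:,::-1],(800,600)))
print(ctrl.get_state())
E
```

```text
Traceback (most recent call last):
  File "h.py", line 10, in shot
    M=np.eye(4);M[:3,:3]=np.array(p["rotation"]).reshape(3,3);M[:3,3]=p["xyz"]
                         ~~~~~~~~~~~~~~~~~~~~~~~~~~~~~~~^^^^^
ValueError: cannot reshape array of size 4 into shape (3,3)
```

```bash
sed -i 's/np.array(p\["rotation"\]).reshape(3,3)/R.from_quat(p["rotation"]).as_matrix()/' h.py
python3 - <<'E'
from h import *
np.set_printoptions(precision=3,suppress=True)
Z=dict(lift_pad=.075,gauge=0,bezel_centre=.191,zero_mark=.195,pointer_tip=.195,jack=0,saddle=.069,grip_bar=.135,specimen_cup=0,reagent_bottle=0,tip_box=0,analyser=0)
ims=[]
for c in ("scene","side"):
    p=shot(c); ims.append(p["pixels"]); print(c,p["M"][:3,3],p["M"][:3,2])
    for q,z in Z.items():
        for r in ctrl.tip_of(q,p)[:3]:
            if r["score"]>.2: print(q,round(r["score"],2),np.round(r["at"]),at_z(p,r["at"],z),at_depth(p,r["at"]))
cv2.imwrite("pics/a.png",cv2.resize(ims[0][:,:,::-1],(800,600)));cv2.imwrite("pics/b.png",cv2.resize(ims[1][:,:,::-1],(800,600)))
print(ctrl.get_state())
E
```

```text
scene [1.611 0.456 1.02 ] [-0.79  -0.208 -0.577]
lift_pad 0.82 [254. 214.] [0.469 0.142 0.075] [0.484 0.146 0.087]
bezel_centre 0.58 [262. 212.] [0.593 0.201 0.191] [0.604 0.204 0.2  ]
bezel_centre 0.51 [321. 153.] [0.214 0.33  0.191] [0.141 0.323 0.148]
bezel_centre 0.47 [188. 158.] [ 0.347 -0.131  0.191] [ 0.276 -0.164  0.144]
zero_mark 0.81 [258. 217.] [0.624 0.194 0.195] [0.63  0.195 0.2  ]
zero_mark 0.43 [188. 153.] [ 0.316 -0.145  0.195] [ 0.013 -0.285  0.002]
zero_mark 0.42 [323. 149.] [0.193 0.334 0.195] [-0.144  0.305 -0.001]
pointer_tip 0.69 [257. 213.] [0.607 0.189 0.195] [0.483 0.156 0.093]
pointer_tip 0.59 [238. 211.] [0.611 0.13  0.195] [0.383 0.055 0.007]
jack 0.64 [200. 221.] [ 0.457 -0.067  0.   ] [ 0.493 -0.05   0.031]
saddle 0.59 [200. 209.] [ 0.474 -0.054  0.069] [ 0.476 -0.053  0.07 ]
grip_bar 0.8 [139. 188.] [ 0.482 -0.271  0.135] [ 0.496 -0.263  0.146]
specimen_cup 0.65 [178. 270.] [ 0.704 -0.051  0.   ] [ 0.729 -0.037  0.028]
reagent_bottle 0.56 [240. 209.] [0.361 0.058 0.   ] [0.38  0.065 0.016]
tip_box 0.85 [113. 259.] [ 0.705 -0.28   0.   ] [ 0.746 -0.246  
[... 951 characters left out ...]
 [ 0.476 -0.05   0.068]
reagent_bottle 0.46 [246. 255.] [0.365 0.055 0.   ] [0.36  0.039 0.025]
tip_box 0.56 [404. 314.] [ 0.706 -0.268  0.   ] [ 0.672 -0.292  0.064]
tip_box 0.43 [295. 277.] [ 0.473 -0.064  0.   ] [ 0.454 -0.097  0.06 ]
{'time': 1.35, 'qpos': array([ 1.173,  0.286,  1.577,  0.   ,  1.279, -0.15 ]), 'dq': array([ 0.001, -0.001, -0.001,  0.001, -0.   ,  0.   ]), 'joint_efforts': array([  0.   , -40.596, -29.293,  -0.   ,   0.001,   0.   ]), 'eef_pos': array([0.166, 0.654, 0.231]), 'tcp_rot': array([0.124, 0.992, 0.   , 0.   ]), 'contact_force': array([ 0.547, -0.425,  0.176]), 'wrist_torque': array([ 0.01 ,  0.037, -0.052]), 'finger_force': 0.0, 'opening': 1.0004674775427165}
```

View pics/a.png

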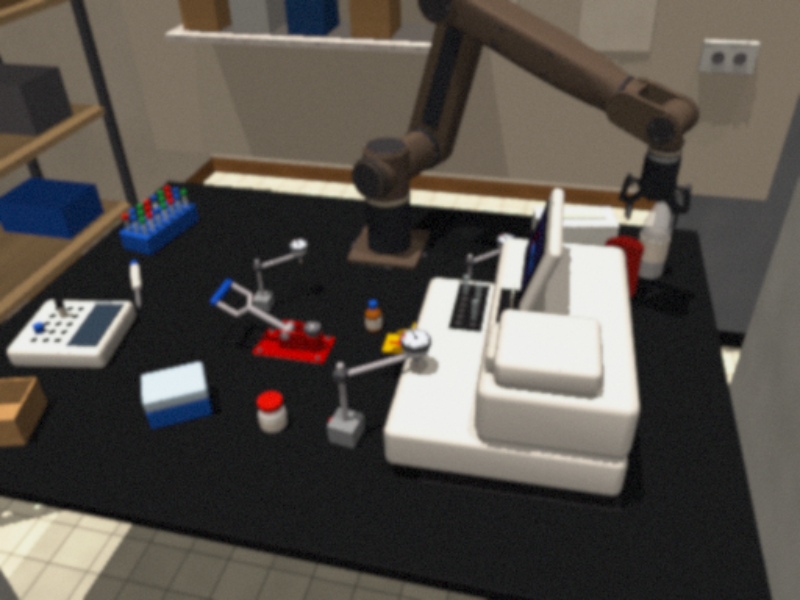

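View pics/b.png

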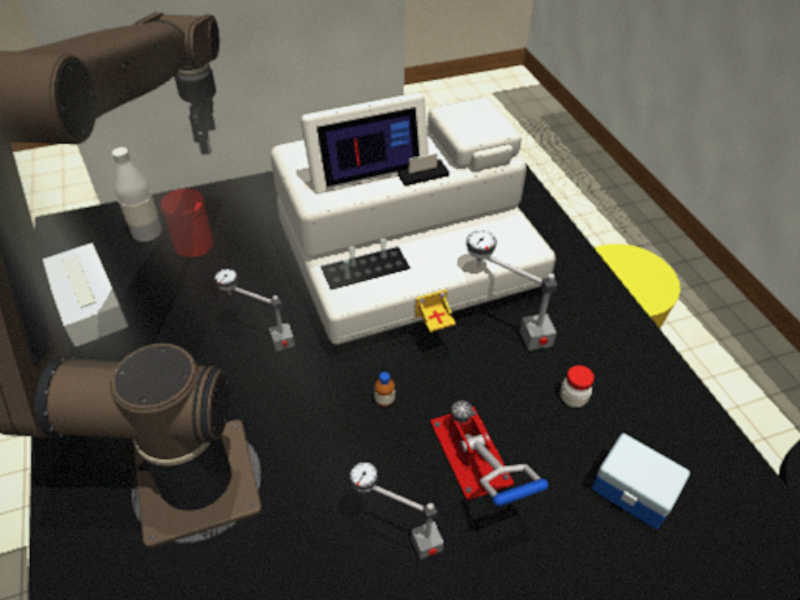

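The scene view shows the jack (red, about 295,335), its blue bar (225,292), the yellow bracket (400,342) and the gauge over the analyser's deck (415,342). The gauges at (298,245) and (505,240) are smaller look-alikes off the analyser. The side view agrees, with the right gauge at (482,243), the bracket cross at (436,317) and the bottle at (385,388), left of the jack's path. I'll lift over the screen and go look from above the gauge.

```bash
python3 -m inch '[[0,0,0,-0.04,0],[0,0,0,-0.08,0],[0,0,0,-0.12,0],[0,0,0,-0.16,0],[0,0,0,-0.2,0]]' >/dev/null
python3 -m inch '[[0,0,0,-0.04,0],[0,0,0,-0.08,0],[0,-0.03,-0.02,-0.09,0],[0,-0.06,-0.04,-0.09,0],[0,-0.09,-0.06,-0.09,0]]'
python3 -m inch '[[0,-0.034,-0.02,0,0],[0,-0.068,-0.04,0,0],[0,-0.102,-0.06,0,0],[0,-0.136,-0.08,0,0],[0,-0.17,-0.1,0,0]]'
python3 -m inch '[[0,-0.034,-0.02,0,0],[0,-0.068,-0.04,0,0],[0,-0.102,-0.06,0,0],[0,-0.136,-0.08,0,0],[0,-0.17,-0.1,0,0]]'
python3 -m inch '[[0,-0.03,-0.02,0,0],[0,-0.06,-0.04,0.02,0],[0,-0.09,-0.06,0.04,0],[0,-0.09,-0.06,0.06,0],[0,-0.09,-0.06,0.06,0]]'
cat > look.py <<'E'
from h import *
import sys
np.set_printoptions(precision=4,suppress=True)
Z=dict(lift_pad=.085,bezel_centre=.198,zero_mark=.197,pointer_tip=.197,saddle=.069,grip_bar=.135,specimen_cup=0,reagent_bottle=0,jack=0)
qs=sys.argv[2].split(","); p=shot("wrist")
print(ctrl.get_state()["eef_pos"],ctrl.get_state()["contact_force"],"cam",p["M"][:3,3])
for q in qs:
    for r in ctrl.tip_of(q,p)[:3]:
        if r["score"]>.2: print(q,round(r["score"],2),np.round(r["at"],1),at_z(p,r["at"],Z[q]),at_depth(p,r["at"]))
if len(sys.argv)>3:
    c=[int(x) for x in sys.argv[4].split(",")] if len(sys.argv)>4 else None
    save(p,sys.argv[3],c,1.5 if not c else 500/max(c[2]-c[0],c[3]-c[1]))
    np.save("pics/"+sys.argv[3]+".npy",dict(p),allow_pickle=True)
E
python3 look.py wrist lift_pad,bezel_centre,zero_mark,pointer_tip,saddle,grip_bar,reagent_bottle,specimen_cup c.png
```

```text
time: 2.18
eef_pos: [0.2384, 0.5736, 0.5235]
tcp_rot: [0.123, 0.992, 0.002, 0.001]
contact_force: [0.6, 0.7, -0.3]
opening: 1.0
finger_force: 0.0
time: 2.6
eef_pos: [0.3792, 0.4339, 0.5216]
tcp_rot: [0.123, 0.992, 0.0, 0.0]
contact_force: [0.5, 0.2, 0.3]
opening: 1.002
finger_force: 0.0
time: 3.02
eef_pos: [0.5196, 0.2952, 0.5216]
tcp_rot: [0.124, 0.992, 0.0, 0.0]
contact_force: [-0.4, 0.5, 0.3]
opening: 0.999
finger_force: 0.0
time: 3.43
eef_pos: [0.5914, 0.2145, 0.4547]
tcp_rot: [0.125, 0.992, -0.002, -0.005]
contact_force: [-0.1, 0.9, -0.7]
opening: 0.999
finger_force: 0.0
[0.591  0.2157 0.4578] [-0.1217 -0.7055  0.1921] cam [0.5176 0.2344 0.5994]
lift_pad 0.91 [207.  105.5] [0.5119 0.155  0.085 ] [0.5119 0.1551 0.0859]
bezel_centre 0.64 [260.  177.6] [0.6253 0.2163 0.198 ] [0.625  0.2163 0.1991]
zero_mark 0.75 [245.9 178.9] [0.6225 0.1964 0.197 ] [0.6216 0.1967 0.2004]
pointer_tip 0.53 [251.9 165.9] [0.6063 0.2093 0.197 ] [0.6055 0.2096 0.2006]
saddle 0.56 [ 83.8 117.6] [ 0.4777 -0.0632  0.069 ] [ 0.4778 -0.0627  0.07  ]
reagent_bottle 0.95 [136.8  39.9] [0.3676 0.0505 0.    ] [0.3799 0.0655 0.0489]
specimen_cup 0.92 [145.  220.3] [ 0.7106 -0.0621  0.    ] [ 0.6964 -0.0403  0.0441]
```

View pics/c.png

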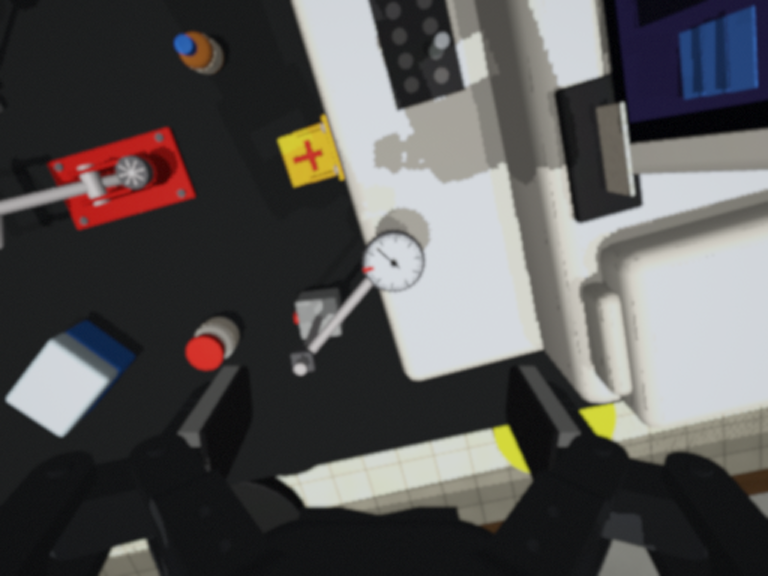

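The wrist view shows the dial at (393,261), with the red zero mark at (367,268) and the pointer tip at (378,248), so the bezel needs about 60° clockwise. The marked bracket is at (308,155) and the saddle at (132,172). I'll descend over the dial for a finer look.

```bash
python3 -m inch '[[0,-0.01,0.003,0.035,0],[0,-0.02,0.006,0.07,0],[0,-0.033,0.0085,0.105,0],[0,-0.033,0.0085,0.14,0],[0,-0.033,0.0085,0.17,0]]' >/dev/null
python3 -m inch '[[0,0,0,0,0],[0,0,0,0,0],[0,0,0,0,0]]'
python3 look.py wrist bezel_centre,zero_mark,pointer_tip d.png
cat > dial.py <<'E'
from h import *
import sys
np.set_printoptions(precision=4,suppress=True)
p=shot("wrist") if len(sys.argv)<2 else np.load(sys.argv[1],allow_pickle=True).item()
im=p["pixels"].astype(int); 
def W(m,z=.197):
    v,u=np.nonzero(m); return np.array([at_z(p,(a,b),z)[:2] for a,b in zip(u,v)]),u,v
H,Wd=im.shape[:2]; vv,uu=np.mgrid[:H,:Wd]
d=np.stack([(uu-p["cx"])/p["fx"],(vv-p["cy"])/p["fy"],np.ones((H,Wd))],-1)
X=p["depth"][...,None]*d@p["M"][:3,:3].T+p["M"][:3,3]
g=np.array([.6255,.2163])
near=(np.hypot(X[...,0]-g[0],X[...,1]-g[1])<.045)&(X[...,2]>.188)&(X[...,2]<.206)
XY=np.stack([X[near][:,0],X[near][:,1]],-1).astype(np.float32)
c,r=cv2.minEnclosingCircle(XY); c=np.array(c); print("circle",c,r,"mean",XY.mean(0),"z",np.median(X[near][:,2]))
c=(XY.min(0)+XY.max(0))/2; print("bbox c",c,(XY.max(0)-XY.min(0))/2)
rad=np.hypot(X[...,0]-c[0],X[...,1]-c[1])
R_,G,B=im[...,0],im[...,1],im[...,2]
red=near&(rad<.028)&(R_-np.maximum(G,B)>50)
dark=near&(rad>.006)&(rad<.0195)&(im.sum(-1)<250)
for n,m in(("red",red),("dark",dark)):
    if m.sum()==0: print(n,0);continue
    q=np.stack([X[m][:,0],X[m][:,1]],-1)-c; a=np.degrees(np.arctan2(q[:,1],q[:,0]))
    z=np.exp(1j*np.radians(a)).mean(); print(n,m.sum(),"ang",np.degrees(np.angle(z)),"conc",abs(z),"rad",np.hypot(*q.mean(0)))
s=ctrl.get_state();print(s["time"],s["qpos"],s["eef_pos"])
E
python3 dial.py pics/d.png.npy
```

```text
time: 4.55
eef_pos: [0.6262, 0.2172, 0.2943]
tcp_rot: [0.123, 0.992, 0.001, 0.002]
contact_force: [0.4, 0.6, 1.0]
opening: 1.004
finger_force: 0.0
[0.6265 0.2172 0.2954] [ 0.038  -0.0325  0.5429] cam [0.5502 0.2364 0.438 ]
bezel_centre 0.94 [253.3 182.5] [0.6211 0.2198 0.198 ] [0.62   0.2201 0.2019]
bezel_centre 0.36 [237.1 168.4] [0.6059 0.2097 0.198 ] [0.6054 0.2099 0.2001]
zero_mark 0.7 [227.8 192. ] [0.6244 0.1964 0.197 ] [0.6235 0.1968 0.1998]
zero_mark 0.7 [238.2 165.9] [0.6042 0.211  0.197 ] [0.6036 0.2113 0.1999]
pointer_tip 0.45 [236.8 169.1] [0.6066 0.2092 0.197 ] [0.6056 0.2097 0.2013]
circle [0.622  0.2206] 0.030130404978990555 mean [0.6198 0.2208] z 0.1997872276150123
bbox c [0.6218 0.2204] [0.0298 0.0297]
red 47 ang -90.37481114783921 conc 0.9985183983210111 rad 0.02410132784324491
dark 5 ang -144.8522618455285 conc 0.9998693710406189 rad 0.017056697644670177
4.75 [ 0.1808  0.2174  1.5441 -0.      1.3747 -1.1424] [0.6263 0.2171 0.2948]
```

View pics/d.png

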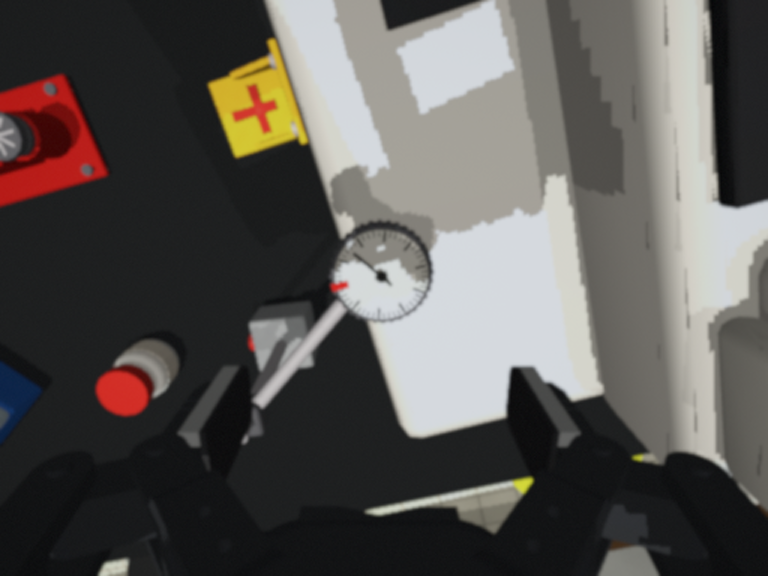

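The closer view shows the dial centre at (381,276), the red mark at (338,286) and the pointer tip at (355,253). That puts the mark at −90° and the pointer at −145°, so the bezel turns 54.5° clockwise (positive about tool z). Next I'll descend and grip lightly.

```bash
python3 -m inch '[[0,0.005,0.002,0.03,0],[0,0.005,0.002,0.06,0],[0,0.005,0.002,0.09,0],[0,0.005,0.002,0.11,0],[0,0.005,0.002,0.122,0]]' 20
python3 -m inch '[[0.2,0,0,0,0],[0.4,0,0,0,0],[0.6,0,0,0,0],[0.6,0,0,0,0],[0.6,0,0,0,0]]' 20
python3 -m inch '[[0.6,0,0,0,0],[0.6,0,0,0,0],[0.6,0,0,0,0],[0.6,0,0,0,0],[0.6,0,0,0,0]]' 20
```

```text
time: 5.17
eef_pos: [0.6199, 0.2198, 0.1672]
tcp_rot: [0.124, 0.992, -0.0, -0.001]
contact_force: [0.4, 0.6, -0.4]
opening: 1.0
finger_force: 0.0
time: 5.58
eef_pos: [0.6219, 0.2198, 0.1717]
tcp_rot: [0.124, 0.992, 0.0, 0.002]
contact_force: [-1.1, -1.6, 1.9]
opening: 0.671
finger_force: 23.6
time: 6.0
eef_pos: [0.6219, 0.2199, 0.1716]
tcp_rot: [0.124, 0.992, 0.0, 0.002]
contact_force: [-1.0, -2.4, 5.6]
opening: 0.669
finger_force: 23.9
```

Gripped (57 mm opening). I'll turn it.

```bash
python3 -m inch '[[0.6,0,0,0,6],[0.6,0,0,0,12],[0.6,0,0,0,18],[0.6,0,0,0,24],[0.6,0,0,0,30]]' >/dev/null
python3 -m inch '[[0.6,0,0,0,6],[0.6,0,0,0,12],[0.6,0,0,0,18],[0.6,0,0,0,24.5],[0.6,0,0,0,24.5]]'
python3 -m inch '[[0.6,0,0,0,0],[0.6,0,0,0,0],[0.6,0,0,0,0]]'
python3 look.py wrist zero_mark,pointer_tip e.png; python3 dial.py pics/e.png.npy
```

```text
time: 6.83
eef_pos: [0.621, 0.2187, 0.1716]
tcp_rot: [0.566, 0.825, -0.001, 0.001]
contact_force: [-4.7, -5.7, 7.8]
opening: 0.665
finger_force: 24.2
time: 7.08
eef_pos: [0.621, 0.2188, 0.1716]
tcp_rot: [0.564, 0.826, -0.001, 0.001]
contact_force: [-5.2, -4.9, 8.5]
opening: 0.667
finger_force: 24.2
[0.621  0.2188 0.1716] [-3.8123 -4.7714  7.6146] cam [0.5934 0.2926 0.3154]
zero_mark 0.84 [210.4 285.6] [0.6065 0.2047 0.197 ] [0.6061 0.2072 0.2004]
pointer_tip 0.64 [212.8 282. ] [0.6069 0.207  0.197 ] [0.6064 0.2102 0.2014]
circle [0.6203 0.2247] 0.04220987856388092 mean [0.6202 0.2242] z 0.19975734926752836
bbox c [0.6202 0.2203] [0.0393 0.0299]
red 155 ang -143.12468802909058 conc 0.9985773488166059 rad 0.023388739123571454
dark 151 ang -144.48068041145632 conc 0.6807887999179268 rad 0.010020256570061177
7.2333 [ 0.1858  0.302   1.6697 -0.0026  1.1705 -0.185 ] [0.621  0.2188 0.1716]
```

View pics/e.png

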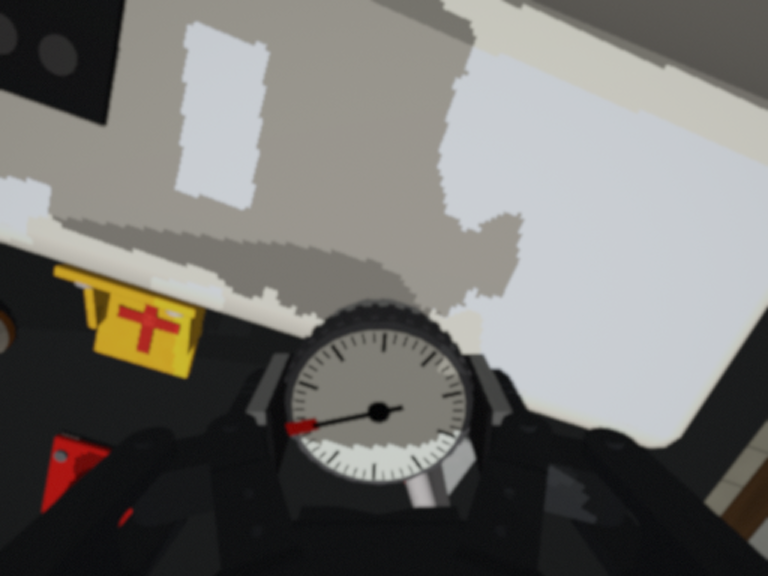

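The red mark (300,428) lies right on the pointer line through (378,411) and (315,425), so the gauge is zeroed. I'll release, lift, and move back over towards the jack.

```bash
python3 -m inch '[[0.5,0,0,0,0],[0.3,0,0,0,0],[0,0,0,0,0],[0,0,0,0,0],[0,0,0,0,0]]' 20
python3 -m inch '[[0,0,0,-0.03,0],[0,0,0,-0.07,0],[0,0,0,-0.11,0],[0,0,0,-0.15,0],[0,0,0,-0.19,0]]'
python3 -m inch '[[0,0,0,-0.04,0],[0,0,0,-0.05,0],[0,0,0,-0.05,0]]'
python3 look.py wrist zero_mark,pointer_tip,lift_pad,saddle,grip_bar f.png; python3 dial.py pics/f.png.npy
cat > an.py <<'E'
from h import *
import sys
np.set_printoptions(precision=4,suppress=True)
for f in sys.argv[1:]:
    p=np.load(f,allow_pickle=True).item(); im=p["pixels"].astype(int); H,W=im.shape[:2]; vv,uu=np.mgrid[:H,:W]
    d=np.stack([(uu-p["cx"])/p["fx"],(vv-p["cy"])/p["fy"],np.ones((H,W))],-1)
    X=p["depth"][...,None]*d@p["M"][:3,:3].T+p["M"][:3,3]; x,y,z=X[...,0],X[...,1],X[...,2]
    R_,G,B=im[...,0],im[...,1],im[...,2]
    def rect(n,m):
        m=cv2.morphologyEx(m.astype(np.uint8),cv2.MORPH_OPEN,np.ones((3,3)))>0
        if m.sum()<20: print(n,"few");return
        P=X[m]; print(n,m.sum(),cv2.minAreaRect(P[:,:2].astype(np.float32)),"zmed",np.median(P[:,2]),P.mean(0))
    ok=p["depth"]>0
    rect("bracket",ok&(R_>120)&(G>90)&(B<80)&(abs(z-.086)<.01)&(x<.6))
    rect("cross",ok&(R_>110)&(G<80)&(B<80)&(abs(z-.086)<.01)&(y>.1)&(x<.6))
    rect("jackbase",ok&(R_>90)&(G<60)&(B<60)&(abs(z-.009)<.007)&(y<.1)&(x<.6))
    rect("saddle",ok&(abs(z-.07)<.006)&(np.hypot(x-.475,y+.057)<.03))
    rect("bar",ok&(B>90)&(R_<90)&(z>.09)&(z<.16)&(x<.62)&(y<0))
    m=ok&(abs(z-.126)<.006)
    e=[(a,y[m&(abs(x-a)<.006)].min()) for a in np.arange(.36,.76,.02) if (m&(abs(x-a)<.006)).sum()>10]
    print("edge",np.array(e).T)
E
python3 an.py pics/c.png.npy pics/f.png.npy
```

```text
time: 7.65
eef_pos: [0.6207, 0.2202, 0.1688]
tcp_rot: [0.564, 0.826, 0.0, -0.0]
contact_force: [-0.6, 0.6, 0.6]
opening: 0.999
finger_force: 0.0
time: 8.07
eef_pos: [0.6205, 0.2202, 0.3608]
tcp_rot: [0.564, 0.826, 0.0, -0.0]
contact_force: [0.5, 0.3, 0.8]
opening: 0.997
finger_force: 0.0
time: 8.32
eef_pos: [0.6221, 0.2205, 0.4154]
tcp_rot: [0.564, 0.826, 0.004, 0.004]
contact_force: [-0.3, 0.5, -0.6]
opening: 1.002
finger_force: 0.0
[0.6213 0.2203 0.4112] [ 0.342  -0.1936 -0.694 ] cam [0.593  0.2936 0.5592]
zero_mark 0.61 [232.9 165.3] [0.6055 0.2058 0.197 ] [0.6054 0.2065 0.2002]
pointer_tip 0.38 [235.3 162.8] [0.6072 0.2099 0.197 ] [0.607  0.2108 0.2009]
lift_pad 0.71 [172.3 154.9] [0.5116 0.1592 0.085 ] [0.5118 0.1596 0.0864]
saddle 0.7 [123.7 251.5] [ 0.4769 -0.054   0.069 ] [ 0.4773 -0.0528  0.0707]
grip_bar 0.54 [ 84.5 361.4] [ 0.4801 -0.2585  0.135 ] [0.5727 0.194  0.4827]
circle [0.6222 0.2199] 0.029901966452598572 mean [0.6216 0.2214] z 0.19981530311749024
bbox c [0.6222 0.2202] [0.0295 0.0295]
red 19 ang -144.82651853990131 conc 0.9987800100500753 rad 0.024567763881425213

[... 1529 characters left out ...]
 0.4673 -0.0556  0.0094]
saddle 317 ((0.4755142033100128, -0.053783316165208817), (0.036287132650613785, 0.0366656556725502), 29.367929458618164) zmed 0.07034918563182968 [ 0.4759 -0.0528  0.0701]
bar 176 ((0.49334031343460083, -0.2601281404495239), (0.041938092559576035, 0.016666267067193985), 8.863877296447754) zmed 0.14433036733750373 [ 0.4941 -0.2582  0.1437]
edge [[ 0.36    0.38    0.4     0.42    0.44    0.46    0.48    0.5     0.52
   0.54    0.56    0.58    0.6     0.62    0.64    0.66    0.68    0.7
   0.72    0.74  ]
 [ 0.187   0.1875  0.1882  0.1885  0.1893  0.1898  0.1835 -0.255   0.1843
   0.1844  0.1935  0.1946  0.2197  0.24    0.2362  0.1976  0.1978  0.1983
   0.1019  0.1989]]
```

View pics/f.png

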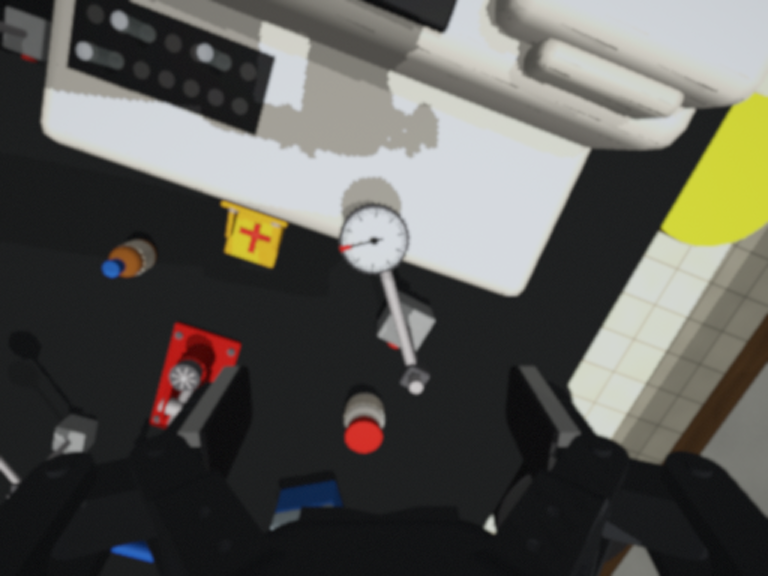

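The raised view shows the red mark (346,248) still on the pointer, and the fitted angles agree at −144.8°. It also shows the bracket cross at (254,237), the saddle at (185,377) and the blue bar at (135,552), with the bottle and cup standing clear of the jack's path. I'll move over the grip bar, then turn the tool.

```bash
python3 -m inch '[[0,-0.03,-0.0233,0,0],[0,-0.06,-0.0466,0,0],[0,-0.09,-0.07,0,0],[0,-0.12,-0.093,0,0],[0,-0.15,-0.116,0,0]]' >/dev/null
python3 -m inch '[[0,-0.03,-0.0233,0.01,0],[0,-0.06,-0.0466,0.02,0],[0,-0.09,-0.07,0.03,0],[0,-0.12,-0.093,0.04,0],[0,-0.15,-0.116,0.05,0]]' >/dev/null
python3 -m inch '[[0,-0.03,-0.023,0.01,-6],[0,-0.06,-0.046,0.02,-12],[0,-0.09,-0.068,0.03,-18],[0,-0.095,-0.073,0.05,-24],[0,-0.095,-0.073,0.07,-30]]' >/dev/null
python3 -m inch '[[0,0,0,0.01,-7],[0,0,0,0.02,-14],[0,0,0,0.02,-21],[0,0,0,0.02,-28],[0,0,0,0.02,-35]]' >/dev/null
python3 -m inch '[[0,0,0,0,-4.5],[0,0,0,0,-4.5],[0,0,0,0,-4.5]]'
python3 look.py wrist grip_bar,saddle,jack g.png; python3 an.py pics/g.png.npy
```

```text
time: 10.53
eef_pos: [0.4798, -0.2585, 0.268]
tcp_rot: [-0.006, 1.0, 0.001, -0.001]
contact_force: [-0.1, 0.3, -0.5]
opening: 1.002
finger_force: 0.0
[ 0.4799 -0.2586  0.2683] [ 0.3547 -0.0526  0.0309] cam [ 0.4022 -0.2597  0.4121]
grip_bar 0.75 [247.  173.8] [ 0.4759 -0.2635  0.135 ] [ 0.4732 -0.2634  0.1454]
saddle 0.96 [423.5 159.8] [ 0.4737 -0.0554  0.069 ] [ 0.4734 -0.0564  0.0706]
jack 0.56 [395.6 153.9] [ 0.4801 -0.0554  0.    ] [ 0.4728 -0.0745  0.0386]
bracket few
cross few
jackbase 3818 ((0.47616735100746155, -0.1021643877029419), (0.09266946464776993, 0.17333067953586578), 1.1549925804138184) zmed 0.009497658471784215 [ 0.4613 -0.112   0.0095]
saddle 841 ((0.47397854924201965, -0.05498403310775757), (0.03645743802189827, 0.037067316472530365), 1.6026703119277954) zmed 0.07038543173824258 [ 0.4736 -0.056   0.0702]
bar 1628 ((0.475730299949646, -0.26165783405303955), (0.08991727232933044, 0.017474113032221794), 1.076544165611267) zmed 0.1441544586140893 [ 0.4728 -0.2615  0.1437]
edge [[ 0.44    0.52  ]
 [-0.2507 -0.2448]]
```

View pics/g.png

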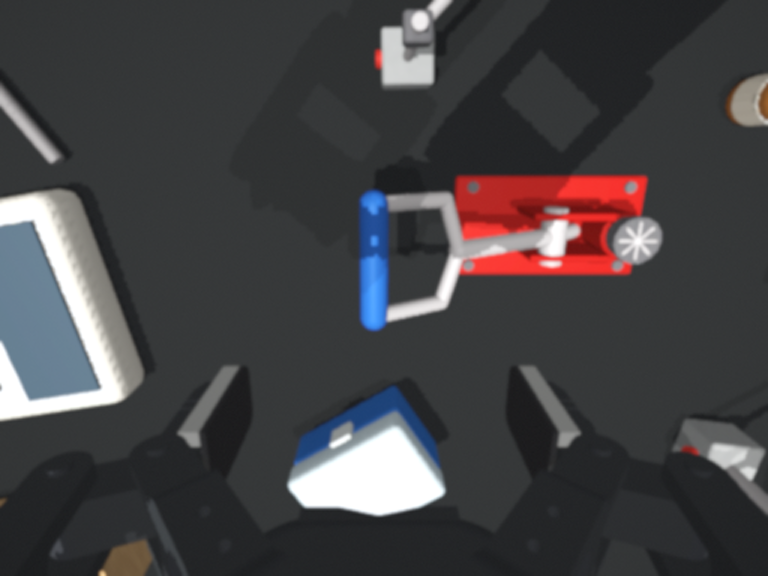

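The bar is at (373,260), the saddle at (637,240), the tip box front-centre and the loop gap between x=385 and 440. Bar and tool line up to within 1°. I'll pre-close the fingers to fit the loop, descend and grip.

```bash
python3 -m inch '[[0.5,0.005,-0.0034,0.01,0],[0.5,0.005,-0.0034,0.03,0],[0.5,0.005,-0.0034,0.05,0],[0.5,0.005,-0.0034,0.07,0],[0.5,0.005,-0.0034,0.085,0]]' 25
python3 -m inch '[[0.5,0,0,0.02,0],[0.5,0,0,0.04,0],[0.5,0,0,0.055,0],[0.5,0,0,0.066,0],[0.5,0,0,0.066,0]]'
python3 -m inch '[[0.7,0,0,0,0],[0.9,0,0,0,0],[0.9,0,0,0,0],[0.9,0,0,0,0],[0.9,0,0,0,0]]' 30
```

```text
time: 11.15
eef_pos: [0.4741, -0.2619, 0.1817]
tcp_rot: [-0.007, 1.0, 0.001, -0.001]
contact_force: [-0.7, 0.5, -0.8]
opening: 0.498
finger_force: 0.0
time: 11.57
eef_pos: [0.4733, -0.2611, 0.1149]
tcp_rot: [-0.007, 1.0, 0.002, -0.002]
contact_force: [0.1, 1.4, -0.2]
opening: 0.502
finger_force: 0.0
time: 11.98
eef_pos: [0.4758, -0.2628, 0.1194]
tcp_rot: [-0.007, 1.0, -0.001, 0.001]
contact_force: [0.3, -0.3, 0.5]
opening: 0.201
finger_force: 29.5
```

Gripped (17 mm). I'll drag the jack smoothly to the pad.

```bash
python3 -m inch '[[0.9,-0.002,0.008,0,0],[0.9,-0.004,0.02,0,0],[0.9,-0.007,0.034,0,-0.2],[0.9,-0.01,0.05,0,-0.3],[0.9,-0.013,0.066,0,-0.4]]' 30
python3 -m inch '[[0.9,-0.003,0.016,0,-0.1],[0.9,-0.006,0.032,0,-0.2],[0.9,-0.01,0.048,0,-0.3],[0.9,-0.013,0.064,0,-0.4],[0.9,-0.016,0.078,0,-0.5]]'
python3 -m inch '[[0.9,-0.003,0.014,0,0],[0.9,-0.006,0.028,0,0],[0.9,-0.009,0.04,0,0],[0.9,-0.011,0.05,0,0],[0.9,-0.012,0.056,0,0]]'
python3 -m inch '[[0.9,0,0.004,0,0],[0.9,0,0.006,0,0],[0.9,0,0.006,0,0],[0.9,0,0.006,0,0]]'
cat > fin.py <<'E'
from h import *
np.set_printoptions(precision=4,suppress=True)
for c in ("wrist","side"):
    p=shot(c); np.save("pics/%s_n.npy"%c,dict(p),allow_pickle=True)
    for q,z in dict(lift_pad=.085,saddle=.069,grip_bar=.135).items():
        for r in ctrl.tip_of(q,p)[:2]:
            if r["score"]>.3: print(c,q,round(r["score"],2),np.round(r["at"],1),at_z(p,r["at"],z),at_depth(p,r["at"]))
    save(p,"%s_n.png"%c,None,1.5)
E
python3 fin.py; python3 an.py pics/wrist_n.npy pics/side_n.npy
```

```text
time: 12.4
eef_pos: [0.4881, -0.196, 0.1194]
tcp_rot: [-0.011, 1.0, -0.001, 0.001]
contact_force: [-0.5, -4.1, 1.2]
opening: 0.196
finger_force: 29.7
time: 12.82
eef_pos: [0.5023, -0.1169, 0.1194]
tcp_rot: [-0.016, 1.0, -0.001, 0.001]
contact_force: [-0.9, -4.8, 2.5]
opening: 0.199
finger_force: 29.8
time: 13.23
eef_pos: [0.5127, -0.0606, 0.1192]
tcp_rot: [-0.016, 1.0, -0.001, 0.001]
contact_force: [-1.2, -4.8, 5.1]
opening: 0.199
finger_force: 30.0
time: 13.57
eef_pos: [0.5122, -0.0555, 0.1185]
tcp_rot: [-0.014, 1.0, 0.0, 0.001]
contact_force: [0.9, -2.9, 3.1]
opening: 0.195
finger_force: 29.9
wrist grip_bar 0.74 [252.7 262.5] [ 0.5138 -0.0553  0.135 ] [ 0.5078 -0.0555  0.1446]
wrist grip_bar 0.35 [ 57.5 349.8] [ 0.5721 -0.1613  0.135 ] [ 0.5029 -0.1094  0.199 ]
side lift_pad 0.68 [274.2 203.7] [0.4874 0.15   0.085 ] [0.4878 0.1511 0.0837]
side lift_pad 0.64 [246.2 253.1] [0.3474 0.0041 0.085 ] [0.3585 0.0377 0.0348]
side grip_bar 0.66 [310.9 240.6] [ 0.5151 -0.0476  0.135 ] [ 0.4977 -0.0752  0.1775]
side grip_bar 0.57 [369.2 251.7] [ 0.6466 -0.1316  0.135 ] [ 0.6992 -0.0777  0.0389
[... 339 characters left out ...]
1701990523 [ 0.4989 -0.0558  0.1427]
edge [[ 0.48    0.5     0.54  ]
 [-0.0444 -0.0708 -0.045 ]]
bracket 200 ((0.5042292475700378, 0.1549215167760849), (0.05418156087398529, 0.06145959720015526), 1.1844120025634766) zmed 0.0832778426237637 [0.5024 0.1514 0.0839]
cross few
jackbase 236 ((0.5061632394790649, 0.058448318392038345), (0.08945145457983017, 0.08461671322584152), 1.6992820501327515) zmed 0.007375573669963109 [0.4914 0.0553 0.0073]
saddle few
bar few
edge [[ 0.36    0.38    0.4     0.42    0.44    0.46    0.48    0.5     0.64
   0.66    0.68    0.7     0.72    0.74  ]
 [ 0.1861  0.1837  0.1913  0.1913  0.1912 -0.0538 -0.0639 -0.077   0.3579
   0.3314  0.3143  0.0906  0.2014  0.2025]]
```

View pics/wrist_n.png

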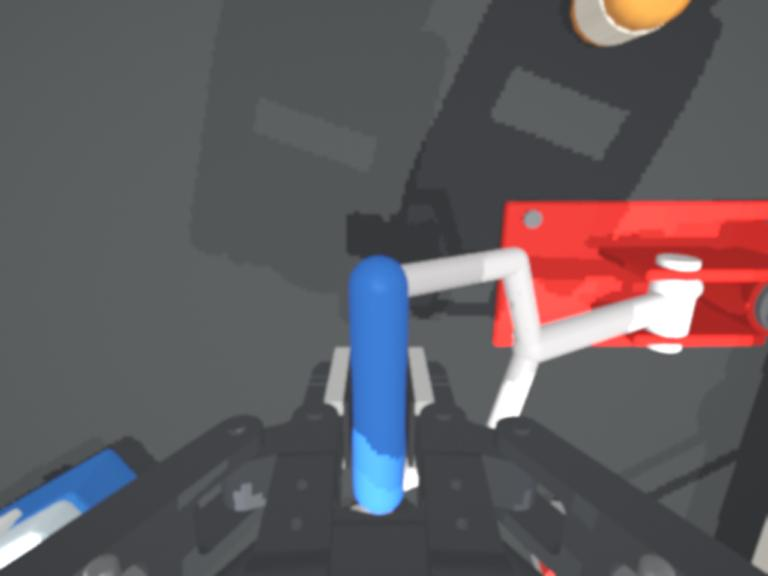

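The bar is still held between the pads at (378,385), with the base plate square to the right and the bottle untouched at (630,20). The saddle is about 4 mm short of the pad in y and 1.5 mm off in x. I'll correct that and start the press along the handle's arc.

```bash
python3 -m inch '[[0.9,-0.001,0.002,0,-0.2],[0.9,-0.0015,0.0038,0,-0.2],[0.9,-0.0015,0.0038,0,-0.2],[0.9,-0.0015,0.0038,0,-0.2],[0.9,-0.0015,0.0038,0,-0.2]]' 
python3 fin.py >/dev/null; python3 an.py pics/wrist_n.npy pics/side_n.npy | grep -E "jackb|brack|bar"
```

```text
time: 14.38
eef_pos: [0.5132, -0.0521, 0.1185]
tcp_rot: [-0.017, 1.0, -0.0, -0.0]
contact_force: [-0.2, -5.1, 4.5]
opening: 0.199
finger_force: 30.0
bracket 21 ((0.5325321555137634, 0.12745603919029236), (0.002478373469784856, 0.005468737334012985), 82.91727447509766) zmed 0.08095642165457531 [0.5328 0.1272 0.0811]
jackbase 1480 ((0.49781814217567444, 0.06001245230436325), (0.0651484802365303, 0.08054406940937042), 2.3729360103607178) zmed 0.009473407145705465 [0.5013 0.0694 0.0095]
bar 5089 ((0.510820209980011, -0.052407748997211456), (0.08613818138837814, 0.018370546400547028), 2.2175161838531494) zmed 0.1431841847570731 [ 0.5003 -0.0525  0.1427]
bracket 206 ((0.5042287111282349, 0.15540814399719238), (0.052284497767686844, 0.062344301491975784), 1.6603373289108276) zmed 0.08324892488980762 [0.5035 0.1524 0.0839]
jackbase 231 ((0.4985218346118927, 0.0689588338136673), (0.08790672570466995, 0.07855090498924255), 20.666833877563477) zmed 0.00729222194660073 [0.4909 0.0591 0.0074]
bar few
```

```bash
python3 -m inch '[[0.9,-0.0015,-0.003,0.008,0],[0.9,-0.0015,-0.0073,0.016,0],[0.9,-0.0015,-0.0108,0.024,0],[0.9,-0.0015,-0.0137,0.0325,0],[0.9,-0.0015,-0.0162,0.041,0]]'
python3 -m inch '[[0.9,0,-0.0021,0.0087,0],[0.9,0,-0.0037,0.017,0],[0.9,0,-0.0049,0.0262,0],[0.9,0,-0.0057,0.035,0],[0.9,0,-0.006,0.041,0]]' 40
python3 -m inch '[[0.9,0,0,0.003,0],[0.9,0,0,0.006,0],[0.9,0,0,0.006,0],[0.9,0,0,0.006,0]]' 40
python3 fin.py; python3 - <<'E'
from h import *
s=ctrl.get_state();print(s["time"],s["contact_force"])
p=shot("scene");save(p,"s1.png",(150,130,370,310),3.6)
p2=shot("side");save(p2,"s2.png",(220,120,370,270),4)
a=cv2.resize(cv2.imread("pics/s1.png"),(400,327));b=cv2.resize(cv2.imread("pics/s2.png"),(400,400))
cv2.imwrite("pics/m.png",np.hstack([cv2.copyMakeBorder(a,0,73,0,0,0),b]))
E
```

```text
time: 15.2
eef_pos: [0.5157, -0.0674, 0.0777]
tcp_rot: [-0.016, 1.0, 0.001, 0.0]
contact_force: [-1.0, 0.5, 9.5]
opening: 0.199
finger_force: 32.1
time: 15.62
eef_pos: [0.5158, -0.0723, 0.0365]
tcp_rot: [-0.016, 1.0, 0.002, 0.0]
contact_force: [-0.3, 2.2, 9.9]
opening: 0.195
finger_force: 41.1
time: 15.95
eef_pos: [0.5156, -0.0722, 0.0308]
tcp_rot: [-0.016, 1.0, 0.002, -0.0]
contact_force: [0.1, 2.0, 8.6]
opening: 0.197
finger_force: 41.2
wrist grip_bar 0.93 [252.4 263.4] [ 0.4628 -0.0743  0.135 ] [ 0.5092 -0.0725  0.0608]
side grip_bar 0.81 [311.6 262.9] [ 0.4869 -0.1138  0.135 ] [ 0.5013 -0.0919  0.0972]
16.35 [0.67833279 2.55463956 9.68917012]
```

View pics/m.png

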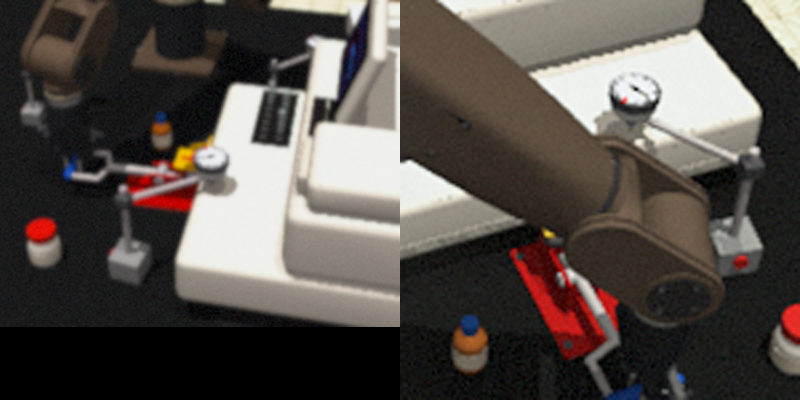

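The scene and side crops show the jack under the bracket with the handle nearly level, and the bottle (470,345) and cup (42,240) undisturbed. I'll press a bit more to find the stop, then read the gauge and the deck rise.

```bash
python3 -m inch '[[0.9,0,0,0.002,0],[0.9,0,0,0.004,0],[0.9,0,0,0.004,0]]' 40
python3 - <<'E'
from h import *
np.set_printoptions(precision=4,suppress=True)
for c in("side","scene"):
    p=shot(c); H,W=384,512; vv,uu=np.mgrid[:H,:W]
    d=np.stack([(uu-p["cx"])/p["fx"],(vv-p["cy"])/p["fy"],np.ones((H,W))],-1)
    X=p["depth"][...,None]*d@p["M"][:3,:3].T+p["M"][:3,3]
    m=(X[...,0]>.38)&(X[...,0]<.74)&(X[...,1]>.205)&(X[...,1]<.33)&(abs(X[...,2]-.132)<.015)
    A=np.c_[np.ones(m.sum()),X[m][:,0]-.6,X[m][:,1]-.21]
    print(c,m.sum(),"deck z,slopes",np.linalg.lstsq(A,X[m][:,2],rcond=None)[0])
    b=(abs(X[...,0]-.505)<.03)&(X[...,1]>.12)&(X[...,1]<.18)&(X[...,2]>.07)&(X[...,2]<.11)&(p["pixels"][...,2]<90)
    print("bracket z",b.sum(),np.median(X[b][:,2]) if b.sum() else None)
    q=proj(p,[.622,.2203,.197]).astype(int); save(p,c+"_g.png",(q[0]-22,q[1]-22,q[0]+22,q[1]+22),9)
    print({k:[(round(r["score"],2),at_z(p,r["at"],.197)[:2]-[.622,.2203]) for r in ctrl.tip_of(k,p)[:2]] for k in("zero_mark","pointer_tip")})
cv2.imwrite("pics/gg.png",np.hstack([cv2.imread("pics/side_g.png"),cv2.imread("pics/scene_g.png")]))
s=ctrl.get_state();print(s["time"],s["contact_force"],s["eef_pos"])
E
```

```text
time: 16.7
eef_pos: [0.5159, -0.0722, 0.0292]
tcp_rot: [-0.016, 1.0, 0.002, -0.001]
contact_force: [-6.9, 4.6, 24.1]
opening: 0.194
finger_force: 42.7
side 1030 deck z,slopes [ 0.1323 -0.0027 -0.0173]
bracket z 9 0.09226540987282394
{'zero_mark': [(0.68, array([-0.3916, -0.4212])), (0.54, array([-0.0233, -0.0152]))], 'pointer_tip': []}
scene 2861 deck z,slopes [ 0.1342 -0.0068 -0.0134]
bracket z 132 0.09541732080117127
{'zero_mark': [(0.81, array([-0.0102, -0.0237])), (0.7, array([ 0.0586, -0.217 ]))], 'pointer_tip': []}
17.0 [-6.4902  3.9044 23.8814] [ 0.5159 -0.0722  0.0293]
```

View pics/gg.png

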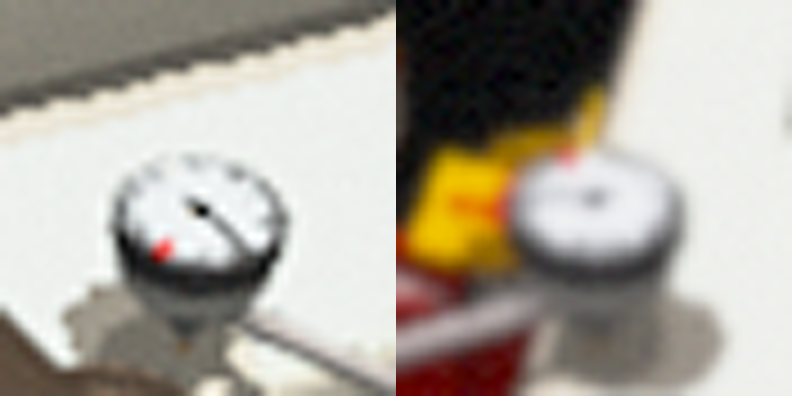

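The side crop shows the red mark at (160,250) and the pointer clockwise at (245,250), about ¾ turn round, so the gauge reads roughly 8 mm of lift. The deck has risen to match. Press force rose to 24 N, which means the handle is on its stop. Handing in.

```bash
python3 -c "from plant import ctrl; print(ctrl.sign_off())"
```

```text
the job is handed in; nothing more can be done
None
```

The job is handed in: the gauge was zeroed first, the jack stands under the marked bracket (saddle centred on the pad to within about 3 mm by my measurements), and the handle is held down on its stop with the gauge showing about 8 mm of lift; the cup and bottle looked untouched in the last pictures, and I made no final check of the tip box.

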